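# Start the hob under the saucepan

## Task

Start the hob under the copper saucepan: with a fingertip, lightly press in the green main key, then the blue key on the same side as the saucepan, and last the orange start key. Press each one fully in, in that order, but gently; do not press the other blue key, and do not shift or pick up the pan, bowl, pepper mill or spatula.

Things in the scene. Friction and masses are not known exactly. Their poses are not given: they have to be found in the camera images.
- hob: Two-zone tabletop induction hob, fixed: a steel slab 340 mm deep (x) x 560 wide (y) x 50 high, black glass top. Origin at the centre of its underside, on the worktop; x points away from the robot, y to its left, z up. Keys in a row near its front edge at x = -125 mm; y = +140 (blue, left zone), +45 (green, main), -45 (orange, start), -140 mm (blue, right zone).
- zone_left (a point): Centre of the left cooking zone (a ring of 100 mm radius printed on the glass), on the glass 50 mm above the worktop, at hob x +45, y +140 mm. Same side as the left blue key.
- zone_right (a point): Centre of the right cooking zone, at hob x +45, y -140 mm. Same side as the right blue key.
- saucepan: Loose copper saucepan, 0.6 to 1.3 kg, 170 mm across, 90 mm high; a dark handle along its own +x reaches 253 mm from its centre, up to 100 mm above its base, roughly away from the robot. Origin at the centre of its underside. It stands on one of the two zones, within 15 mm of its centre. Leave it where it is.
- bowl: Loose white ceramic bowl, 150 mm across, 60 mm high, origin at the centre of its underside; parked on the other zone. Leave it where it is.
- mill: Loose dark wooden pepper mill, 56 mm across, 160 mm high, origin at the centre of its underside; stands on the worktop beyond the hob's left end. Leave it where it is.
- spatula: Loose spatula lying on the worktop beyond the hob's right end, about 290 mm long along its own x, 20 mm high, origin on its underside near the middle. Leave it where it is.
- key_main_top (a point): Green main key: centre of the top face of its round cap, 30 mm across; 66 mm above the worktop when out, 58 mm when fully in; moves with the cap.
- key_main (a joint): Green main key: travel downwards in m, 0 = out (as it starts), 0.008 = fully in. It moves at about 3 N, has no spring and stays where it is left. Its black rubber mount gives another 0.4 mm per N (1 mm while the key moves), up to 5 mm, and springs back. Meant for a light touch, well below 25 N.
- key_left_top (a point): Left blue key (switches the left zone): centre of the top face of its round cap, 30 mm across; 66 mm above the worktop when out, 58 mm when fully in; moves with the cap.
- key_left (a joint): Left blue key (switches the left zone): travel downwards in m, 0 = out (as it starts), 0.008 = fully in. It moves at about 3 N, has no spring and stays where it is left. Its black rubber mount gives another 0.4 mm per N (1 mm while the key moves), up to 5 mm, and springs back. Meant for a light touch, well below 25 N.
- key_right_top (a point): Right blue key (switches the right zone): centre of the top face of its round cap, 30 mm across; 66 mm above the worktop when out, 58 mm when fully in; moves with the cap.
- key_right (a joint): Right blue key (switches the right zone): travel downwards in m, 0 = out (as it starts), 0.008 = fully in. It moves at about 3 N, has no spring and stays where it is left. Its black rubber mount gives another 0.4 mm per N (1 mm while the key moves), up to 5 mm, and springs back. Meant for a light touch, well below 25 N.
- key_start_top (a point): Orange start key: centre of the top face of its round cap, 30 mm across; 66 mm above the worktop when out, 58 mm when fully in; moves with the cap.
- key_start (a joint): Orange start key: travel downwards in m, 0 = out (as it starts), 0.008 = fully in. It moves at about 3 N, has no spring and stays where it is left. Its black rubber mount gives another 0.4 mm per N (1 mm while the key moves), up to 5 mm, and springs back. Meant for a light touch, well below 25 N.

How it is judged:
By the outcome, as a careful person would: the job done as asked, in the order asked, and still so for the second after the job is handed in, with the robot touching nothing.
It also fails if it takes over 46 s, if anything falls off the work surface, if the arm or the gripper's body presses on something with over 40 N, if the wrist force passes 120 N, or if a joint passes its speed limit or range.

## Robot

A 6-joint arm with a two-finger parallel gripper is mounted at the origin on the work surface. World frame = base frame: x ahead of the robot, y to its left, z up, the work surface at z = 0. Lengths are in m, angles in degrees, forces in N, time in s.
With the tool pointing down it reaches from about 0.35 to 0.775 m from the base axis. Payload 5.5 kg.
Tool frame: the origin (TCP) lies between the finger pads; the fingertips stand 14 mm ahead of it and the grasp point (between the pads) lies 5 mm behind it; z points along the fingers, y is the line along which they close (so a half turn about z gives the same grasp; the last joint's range is limited). The gripper opens to 85 mm and grips with 20 to 120 N. Pads are 22 mm wide; open, the fingers measure 114 mm over their backs; the gripper's body (76 mm by 85 mm) begins 54 mm behind the grasp point. The pads swing forward as they close: fully open they stand 13 mm farther back than shut.
Start: joints at [68.835, 17.945, 2.641, 74.691, 0, 82.002], TCP at [0.131, 0.56, 0.245] pointing down, gripper open.
Joint ranges: [-158.12, 158.12], [-49.38, 96.58], [-58.88, 72.47], [-126.05, 133.96], [-84.25, 85.87], [-180, 180]. Speed limits (degrees/s): [147.25, 147.25, 180, 180, 180, 180].

## Interface

Orientations are given as a 3x3 rotation matrix whose columns are the frame's x, y, z axes.
In Python, from workcell import bot gives the robot as it stands.
- The arm moves only by the shell command python3 -m crank 'ROWS'. ROWS is JSON, a list of rows, each a list of 7 numbers: the shift along the tool's x, y, z in m, then the turn, a rotation vector about the tool's x, y, z in rad, then the finger opening in m, from 0 to 0.0854. In form: [[tx, ty, tz, wx, wy, wz, claw], ...]. A call has 1 to 12 rows; each row shifts and turns the commanded pose from where the row before left it, along the tool's axes as they then stand; what a row does not reach is not made up. A row lasts 1/10 s, in which the tool goes at most 50 mm and 8.59 degrees, less where a joint would pass 70% of its speed; a pose out of reach is approached as far as the arm can. A call is refused whole if a number of a shift passes 0.05 or a number of a turn 0.15, either way. A call with a gripper value outside its range is refused whole. The fingers move at their own pace and stop on an object; the grip force is fixed at half the most. Time passes only in rows, so rows that do not move let the fingers close. It gives the time, the measured TCP pose, the force, the opening and the grip force at its end, in the units of the state.
- bot.read_state(): the state, without advancing time (a new reading comes with each control period).
- bot.capture(name): name is "scene" or "side" or "wrist"; returns the picture (480x640x3 uint8, red, green, blue); there is no depth.
- bot.camera_info(name): a dict with "camera_matrix" (3x3 intrinsics, pixels), "k1" (the pictures are not rectified: a ray, as slopes to the right and down, at radius r is drawn at 1 + k1 r^2 times it, then the intrinsics apply), "eye" and "rotation" of the camera in the world; the wrist camera has in their place "mount" (4x4, takes a point from camera to tool coordinates, whose origin is the TCP and whose axes are the flange's). Camera axes: x right, y down, z forward; pixel columns grow to the right and rows downward; lengths in m; the calibration is good to about 2 mm. A picture is of the moment at which its call begins: read the wrist's pose just before it. camera_info takes no time and is no camera call.
- bot.close_job(): hands the job in; it is judged then, once.
The state is a dict: "clock": time; "joints": joint angles; "joint_vel": joint speeds; "joint_efforts": joint torques, N m; "tool_pos": TCP position; "eef_rot": TCP orientation; "force": force on the tool from outside, world axes, zero at the start; "torque": the same for the moment, N m; "grip_width": finger opening in m; "finger_force": force on a finger pad.
Only numpy, scipy, OpenCV 4.12 (cv2) and the standard library are available. Lean on these libraries where they do the work, as an engineer would, in place of code of your own. Each camera call takes 0.05 s, during which the arm holds its last target. There are 200 camera calls.

## Working session

There is one attempt and no reset: what is moved stays moved. The work goes in short steps, Python scripts to look and compute and a shell command to move; the robot and the scene stay as the last step left them, time stands still between calls to the robot, and variables do not carry over. Pictures are saved under pics/ and viewed, at most 10 in all, crops included, and the job is handed in when it is done.

```bash
mkdir -p pics
python3 - <<'E'
from workcell import bot
import cv2
s=bot.read_state();print(s)
for n in("scene","side"):
    im=bot.capture(n);cv2.imwrite(f"pics/{n}0.png",im[:,:,::-1]);print(n,bot.camera_info(n))
print(bot.camera_info("wrist"))
E
```

```text
{'clock': 0.0, 'joints': array([6.88354222e+01, 1.79913458e+01, 2.57698938e+00, 7.46900299e+01,
       1.19787567e-03, 8.20007800e+01]), 'joint_vel': array([-0.00573161,  0.03058138, -0.05656342,  0.06278616, -0.00391592,
        0.11345083]), 'joint_efforts': array([-4.98604113e-04, -4.80626392e+01,  2.98534083e+01,  1.93573436e-02,
       -1.61963853e-04,  5.07568046e-06]), 'tool_pos': array([0.13079877, 0.55943241, 0.24440356]), 'eef_rot': array([[-9.73716693e-01,  2.27761591e-01, -6.77284665e-04],
       [ 2.27762433e-01,  9.73715263e-01, -1.69144507e-03],
       [ 2.74236196e-04, -1.80124830e-03, -9.99998340e-01]]), 'force': array([ 0.65893417, -0.64161824, -0.16456384]), 'torque': array([-0.00972412, -0.00979611, -0.01757555]), 'finger_force': 0.0, 'grip_width': 0.08561702747756506}
scene {'camera_matrix': array([[521.70977595,   0.        , 318.35388041],
       [  0.        , 521.70977595, 232.60940907],
       [  0.        ,   0.        ,   1.        ]]), 'k1': -0.08622830316339772, 'eye': array([ 1.39335564, -0.20159806,  0.87799298]), 'rotation': array([[ 0.2866074 ,  0.67
[... 391 characters left out ...]
': array([[ 0.75990779, -0.34993602,  0.54780009],
       [-0.64995149, -0.42220814,  0.63190454],
       [ 0.0101595 , -0.83623266, -0.54828069]])}
{'camera_matrix': array([[370.9031281 ,   0.        , 327.70134872],
       [  0.        , 370.9031281 , 242.96592575],
       [  0.        ,   0.        ,   1.        ]]), 'k1': -0.05840908621096074, 'mount': array([[ 1.58423923e-04, -9.54538816e-01, -2.98086603e-01,
         7.62518918e-02],
       [ 9.99999980e-01,  1.13719360e-04,  1.67315056e-04,
         3.20637865e-04],
       [-1.25810498e-04, -2.98086624e-01,  9.54538815e-01,
        -1.29276652e-01],
       [ 0.00000000e+00,  0.00000000e+00,  0.00000000e+00,
         1.00000000e+00]])}
```

View pics/scene0.png

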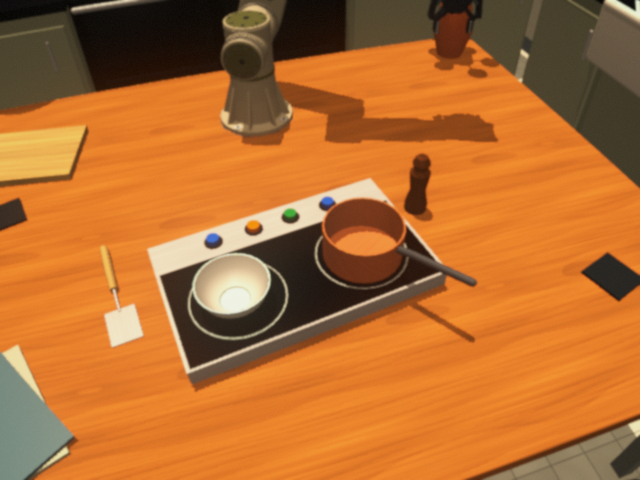

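View pics/side0.png

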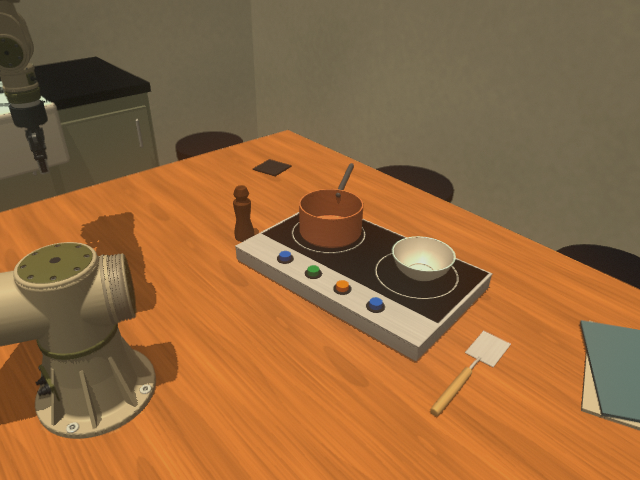

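The scene picture shows the pan on the left zone (left and right as the robot sees them) and the bowl on the right. The keys in the scene view are right blue (213,240), orange (254,227), green (290,215) and left blue (327,202). In the side view they are left blue (285,257), green (313,271), orange (343,286) and right blue (376,304).

```bash
cat > h.py <<'E'
import numpy as np, cv2
def ray(ci,px,R=None,eye=None):
    K=ci["camera_matrix"]
    d=cv2.undistortPoints(np.array([[px]],float),K,np.array([ci["k1"],0,0,0.]))[0,0]
    # exact for this model to first order (k1 only, same as OpenCV)
    R=ci["rotation"] if R is None else R; eye=ci["eye"] if eye is None else eye
    return eye, R@np.array([d[0],d[1],1.])
def onz(e,d,z): return e+d*(z-e[2])/d[2]
def tri(rs):
    A=np.zeros((3,3));b=np.zeros(3)
    for e,d in rs:
        d=d/np.linalg.norm(d);P=np.eye(3)-np.outer(d,d);A+=P;b+=P@e
    return np.linalg.solve(A,b)
E
python3 - <<'E'
from workcell import bot
from h import *
px={"scene":dict(left=(327,202),main=(290,215),start=(254,227),right=(213,240)),
"side":dict(left=(285,257),main=(313,271),start=(343,286),right=(376,304))}
R={}
for n in px:
    im=cv2.imread(f"pics/{n}0.png");ci=bot.camera_info(n)
    hsv=cv2.cvtColor(im,cv2.COLOR_BGR2HSV)
    for k,(u,v) in px[n].items():
        w=hsv[v-12:v+13,u-14:u+15].astype(int)
        h0={"left":115,"right":115,"main":65,"start":12}[k]
        m=(abs(w[...,0]-h0)<14)&(w[...,1]>140)&(w[...,2]>80)
        ys,xs=np.nonzero(m);c=(u-14+xs.mean(),v-12+ys.mean())
        e,d=ray(ci,c);R.setdefault(k,[]).append((e,d))
        print(n,k,m.sum(),np.round(c,1),np.round(onz(e,d,.064),4))
Y=dict(left=.14,main=.045,start=-.045,right=-.14)
P=[];Q=[]
for k in R:
    t=tri(R[k]);print(k,np.round(t,4))
    P.append(np.mean([onz(e,d,.064)[:2] for e,d in R[k]],0));Q.append(Y[k])
P=np.array(P);print("spacing",np.linalg.norm(np.diff(P,axis=0),axis=1))
f=np.polyfit(Q,P,1);print("fit",f,np.linalg.norm(f[0]),np.degrees(np.arctan2(-f[0,0],f[0,1])))
for k in Y: print(k,np.round(np.array([Y[k],1])@f,4))
out=[]
for n in px:
    im=cv2.imread(f"pics/{n}0.png");u0,v0=(190,180) if n=="scene" else (265,237)
    out.append(cv2.resize(im[v0:v0+80,u0:u0+160 if n=="scene" else u0+160],(800,300 if 0 else 300)[:2],interpolation=cv2.INTER_CUBIC))
cv2.imwrite("pics/crop.png",np.vstack(out))
E
```

```text
scene left 58 [327.1 201.1] [0.52   0.0669 0.064 ]
scene main 66 [289.7 213.1] [ 0.5332 -0.027   0.064 ]
scene start 181 [251.8 225.4] [ 0.5468 -0.1181  0.064 ]
scene right 65 [212.1 238. ] [ 0.5592 -0.2097  0.064 ]
side left 42 [284.7 254. ] [0.5162 0.066  0.064 ]
side main 54 [313.  268.7] [ 0.5298 -0.0276  0.064 ]
side start 134 [342.  285.8] [ 0.5373 -0.1216  0.064 ]
side right 71 [375.4 301.4] [ 0.5557 -0.2102  0.064 ]
left [0.5178 0.0678 0.0622]
main [ 0.5312 -0.0263  0.0624]
start [ 0.5417 -0.1174  0.0592]
right [ 0.5572 -0.2094  0.0624]
spacing [0.09466887 0.09317482 0.09140285]
fit [[-0.13839334  0.9909854 ]
 [ 0.53728449 -0.07266757]] 1.0006022137906323 7.9500679683214655
left [0.5179 0.0661]
main [ 0.5311 -0.0281]
start [ 0.5435 -0.1173]
right [ 0.5567 -0.2114]
```

View pics/crop.png

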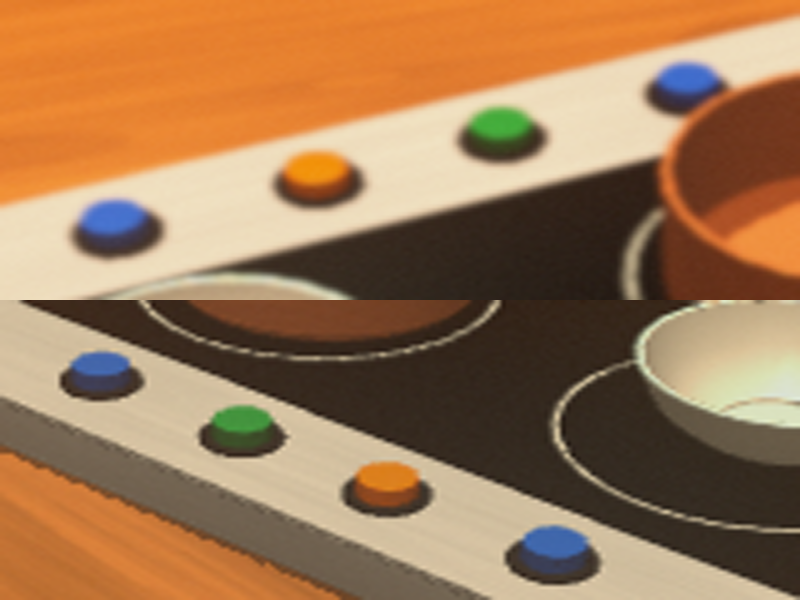

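The crop confirms the cap centres. The fitted spacing scale is 1.0006, the yaw is about 8° and the triangulated height is about 62 mm, all plausible. I'll align the tool with the hob, close the fingers and travel towards the green key.

```bash
python3 -m crank '[[0,0,0,0,0,-0.0925,0],[0,0,0,0,0,-0.0925,0],[0,0,0,0,0,-0.0925,0],[0,0,0,0,0,-0.0925,0],[-0.02,-0.04,0,0,0,0,0],[-0.02,-0.04,0,0,0,0,0],[-0.02,-0.04,0,0,0,0,0],[-0.02,-0.04,0,0,0,0,0],[-0.02,-0.04,0,0,0,0,0],[-0.02,-0.04,0,0,0,0,0],[-0.02,-0.04,0,0,0,0,0],[-0.02,-0.04,0,0,0,0,0]]'
python3 -m crank '[[-0.02,-0.04,0,0,0,0,0],[-0.02,-0.04,0,0,0,0,0],[-0.02,-0.04,0,0,0,0,0],[-0.02,-0.04,0,0,0,0,0],[-0.02,-0.04,0,0,0,0,0],[-0.02,-0.04,0,0,0,0,0],[-0.02,-0.04,0,0,0,0,0],[-0.015,-0.035,0,0,0,0,0],[0,0,0,0,0,0,0],[0,0,0,0,0,0,0],[0,0,0,0,0,0,0]]'
python3 - <<'E'
from workcell import bot
from h import *
s=bot.read_state();im=bot.capture("wrist");cv2.imwrite("pics/w1.png",im[:,:,::-1])
print(s["clock"],s["tool_pos"],s["eef_rot"],s["force"])
np.savez("w1.npz",p=s["tool_pos"],R=s["eef_rot"])
print("delta to main, tool axes",s["eef_rot"].T@(np.array([.531,-.029,.10])-s["tool_pos"]))
E
```

```text
clock: 1.3
tool_pos: [0.3346, 0.2638, 0.2451]
eef_rot: [[-0.99, -0.14, -0.0], [-0.14, 0.99, 0.0], [0.0, 0.0, -1.0]]
force: [0.4, -0.1, 0.1]
grip_width: -0.0
finger_force: 0.0
clock: 2.4
tool_pos: [0.5308, -0.0241, 0.2449]
eef_rot: [[-0.99, -0.14, -0.001], [-0.14, 0.99, 0.001], [0.001, 0.001, -1.0]]
force: [-0.1, 0.1, 0.2]
grip_width: 0.0
finger_force: 0.0
2.4 [ 0.53084403 -0.02414002  0.2449369 ] [[-9.90125767e-01 -1.40175809e-01 -1.30699542e-03]
 [-1.40176718e-01  9.90126300e-01  6.31274222e-04]
 [ 1.20560116e-03  8.08251201e-04 -9.99998947e-01]] [-0.05699778  0.087167    0.21462375]
delta to main, tool axes [ 0.00035209 -0.004951    0.14493347]
```

View pics/w1.png

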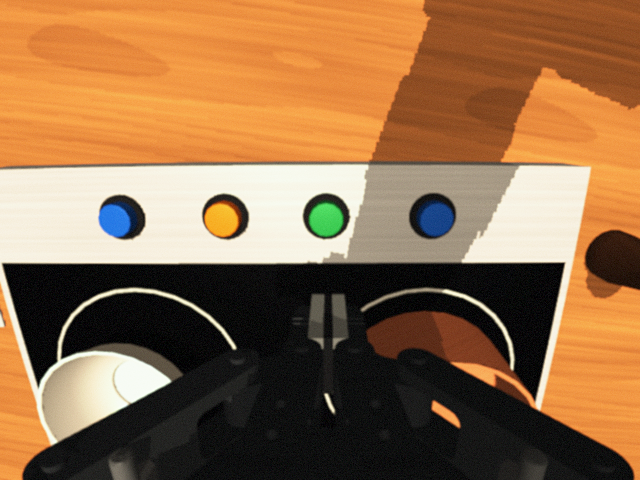

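The wrist view shows the cap tops at right blue (117,221), orange (222,219), green (325,219) and left blue (435,217). The closed fingers are at the bottom centre.

Run:
```python
from workcell import bot
from h import *
ci=bot.camera_info("wrist");z=np.load("w1.npz");M=ci["mount"]
R=z["R"]@M[:3,:3];e=z["p"]+z["R"]@M[:3,3]
P=[];Q=[.14,.045,-.045,-.14]
for k,c in dict(left=(435,217),main=(325,219),start=(222,219),right=(117,221)).items():
    p=onz(*ray(ci,c,R,e),.066);P.append(p[:2]);print(k,np.round(p,4))
f=np.polyfit(Q,np.array(P),1);print(f,np.linalg.norm(f[0]))
for q in Q: print(np.round(np.array([q,1])@f,4))
```

```text
left [0.5145 0.0669 0.066 ]
main [ 0.5296 -0.0261  0.066 ]
start [ 0.5419 -0.1136  0.066 ]
right [ 0.5564 -0.2055  0.066 ]
[[-0.14817022  0.97254556]
 [ 0.53559745 -0.0695746 ]] 0.9837678976893781
[0.5149 0.0666]
[ 0.5289 -0.0258]
[ 0.5423 -0.1133]
[ 0.5563 -0.2057]
```

All three cameras agree within about 3 mm. The consensus is main (0.530, -0.0275), left (0.517, 0.066) and start (0.543, -0.116). Next I descend over green to about 8 mm above the cap.

```bash
python3 -m crank '[[0,-0.0035,0.03,0,0,0,0],[0,0,0.03,0,0,0,0],[0,0,0.03,0,0,0,0],[0,0,0.03,0,0,0,0],[0,0,0.02,0,0,0,0],[0,0,0.012,0,0,0,0],[0,0,0.004,0,0,0,0],[0,0,0,0,0,0,0],[0,0,0,0,0,0,0]]'
python3 - <<'E'
from workcell import bot
from h import *
s=bot.read_state();print(s["tool_pos"],s["force"])
a=bot.capture("side");b=bot.capture("wrist")
c=cv2.resize(a[210:330,250:410],(800,600),interpolation=3)
cv2.imwrite("pics/s2.png",c[:,:,::-1])
E
```

```text
clock: 3.35
tool_pos: [0.533, -0.0282, 0.0905]
eef_rot: [[-0.99, -0.14, 0.002], [-0.14, 0.99, -0.0], [-0.002, -0.001, -1.0]]
force: [0.2, 0.3, 0.1]
grip_width: -0.0002
finger_force: 0.0
[ 0.53295146 -0.0281811   0.09047638] [0.19225082 0.2881802  0.098182  ]
```

View pics/s2.png

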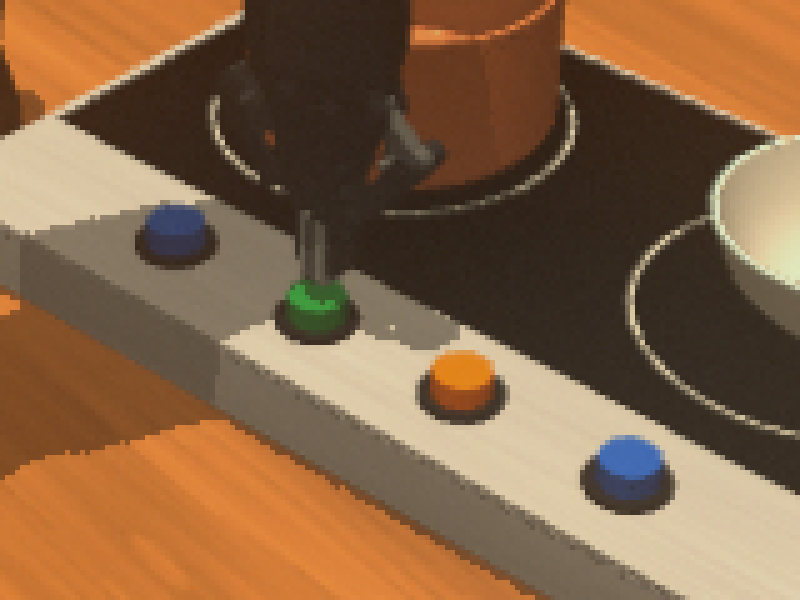

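The fingertip at (317,283) stands just above the green cap, whose top is at (317,291), and is well centred. I'll descend slowly and watch the force.

```bash
python3 -m crank '[[0.002,0,0.003,0,0,0,0],[0,0,0.003,0,0,0,0],[0,0,0.002,0,0,0,0],[0,0,0,0,0,0,0],[0,0,0,0,0,0,0]]'
for i in 1 ; do python3 -m crank '[[0,0,0.001,0,0,0,0],[0,0,0.001,0,0,0,0],[0,0,0.001,0,0,0,0],[0,0,0,0,0,0,0],[0,0,0,0,0,0,0]]'; done
python3 -m crank '[[0,0,0.001,0,0,0,0],[0,0,0.001,0,0,0,0],[0,0,0,0,0,0,0],[0,0,0,0,0,0,0]]'
```

```text
clock: 3.95
tool_pos: [0.5301, -0.0286, 0.0811]
eef_rot: [[-0.99, -0.14, -0.0], [-0.14, 0.99, 0.0], [0.0, 0.0, -1.0]]
force: [0.8, 0.1, -0.9]
grip_width: -0.0
finger_force: 0.0
clock: 4.45
tool_pos: [0.5304, -0.0286, 0.0785]
eef_rot: [[-0.99, -0.14, 0.001], [-0.14, 0.99, -0.0], [-0.001, -0.0, -1.0]]
force: [0.7, -0.3, 2.6]
grip_width: -0.0001
finger_force: 1.3
clock: 4.85
tool_pos: [0.5303, -0.0286, 0.0763]
eef_rot: [[-0.99, -0.14, 0.0], [-0.14, 0.99, 0.0], [-0.0, 0.0, -1.0]]
force: [0.0, 0.2, 2.9]
grip_width: -0.0005
finger_force: 1.3
```

Contact came near TCP z = 0.080, and the key moves at about 3 N. Going on to full travel.

```bash
python3 -m crank '[[0,0,0.001,0,0,0,0],[0,0,0.001,0,0,0,0],[0,0,0.001,0,0,0,0],[0,0,0.001,0,0,0,0],[0,0,0,0,0,0,0],[0,0,0,0,0,0,0]]'
python3 -m crank '[[0,0,0.001,0,0,0,0],[0,0,0.001,0,0,0,0],[0,0,0,0,0,0,0],[0,0,0,0,0,0,0]]'
python3 -m crank '[[0,0,0.001,0,0,0,0],[0,0,0,0,0,0,0],[0,0,0,0,0,0,0]]'
```

```text
clock: 5.45
tool_pos: [0.5303, -0.0286, 0.0723]
eef_rot: [[-0.99, -0.14, 0.0], [-0.14, 0.99, 0.0], [-0.0, 0.0, -1.0]]
force: [1.1, -0.2, 2.5]
grip_width: -0.0002
finger_force: 1.2
clock: 5.85
tool_pos: [0.5303, -0.0286, 0.0704]
eef_rot: [[-0.99, -0.14, 0.0], [-0.14, 0.99, 0.0], [-0.0, -0.0, -1.0]]
force: [0.9, -0.1, 2.5]
grip_width: -0.0002
finger_force: 1.9
clock: 6.15
tool_pos: [0.5303, -0.0286, 0.0696]
eef_rot: [[-0.99, -0.14, 0.0], [-0.14, 0.99, -0.0], [-0.0, -0.0, -1.0]]
force: [-0.3, -0.8, 5.0]
grip_width: -0.0001
finger_force: 2.9
```

```bash
python3 -m crank '[[0,0,0.001,0,0,0,0],[0,0,0.0005,0,0,0,0],[0,0,0,0,0,0,0],[0,0,0,0,0,0,0],[0,0,0,0,0,0,0]]'
```

```text
clock: 6.65
tool_pos: [0.5303, -0.0286, 0.0684]
eef_rot: [[-0.99, -0.14, 0.001], [-0.14, 0.99, -0.0], [-0.001, -0.0, -1.0]]
force: [-1.8, -0.1, 8.0]
grip_width: -0.0002
finger_force: 4.3
```

The force climbs at about 2.5 N/mm, so green is fully in. I'll lift and move 95 mm along tool +y to the left blue key.

```bash
python3 -m crank '[[0,0,-0.01,0,0,0,0],[0,0,-0.03,0,0,0,0],[0,0,-0.04,0,0,0,0],[0,0.025,0,0,0,0,0],[0,0.035,0,0,0,0,0],[0,0.025,0,0,0,0,0],[0,0.01,0,0,0,0,0],[0,0,0.02,0,0,0,0],[0,0,0.02,0,0,0,0],[0,0,0.01,0,0,0,0],[0,0,0,0,0,0,0],[0,0,0,0,0,0,0]]'
python3 - <<'E'
from workcell import bot
from h import *
a=bot.capture("side");b=bot.capture("scene")
c=np.hstack([cv2.resize(a[200:320,240:340],(400,480),interpolation=3),cv2.resize(b[140:260,270:370],(400,480),interpolation=3)])
cv2.imwrite("pics/s3.png",c[:,:,::-1]);print(bot.read_state()["tool_pos"])
E
```

```text
clock: 7.85
tool_pos: [0.5169, 0.0652, 0.098]
eef_rot: [[-0.99, -0.139, -0.0], [-0.139, 0.99, 0.0], [0.0, 0.0, -1.0]]
force: [0.9, 0.2, 0.2]
grip_width: 0.0002
finger_force: 0.0
[0.51758277 0.0652358  0.09864369]
```

View pics/s3.png

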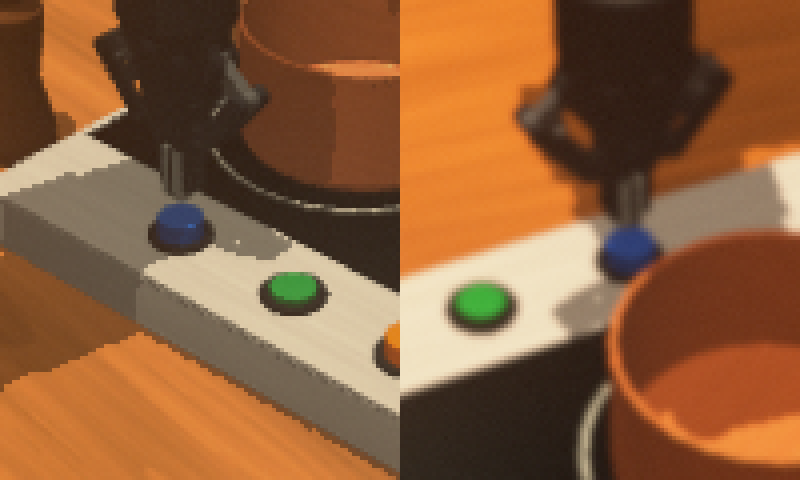

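The green key (left panel, 293,288) now sits low. The fingertip is centred above the left blue cap in both views, and the pan is clear.

```bash
python3 -m crank '[[0,0,0.008,0,0,0,0],[0,0,0.005,0,0,0,0],[0,0,0.003,0,0,0,0],[0,0,0.002,0,0,0,0],[0,0,0.002,0,0,0,0],[0,0,0.001,0,0,0,0],[0,0,0,0,0,0,0],[0,0,0,0,0,0,0]]'
python3 -m crank '[[0,0,0.001,0,0,0,0],[0,0,0.001,0,0,0,0],[0,0,0.001,0,0,0,0],[0,0,0.001,0,0,0,0],[0,0,0.001,0,0,0,0],[0,0,0,0,0,0,0],[0,0,0,0,0,0,0]]'
python3 -m crank '[[0,0,0.001,0,0,0,0],[0,0,0.001,0,0,0,0],[0,0,0,0,0,0,0],[0,0,0,0,0,0,0]]'
```

```text
clock: 8.75
tool_pos: [0.5168, 0.0655, 0.0769]
eef_rot: [[-0.99, -0.14, -0.0], [-0.14, 0.99, 0.0], [0.0, 0.0, -1.0]]
force: [-2.6, 0.6, 2.2]
grip_width: 0.0002
finger_force: 1.1
clock: 9.45
tool_pos: [0.5169, 0.0655, 0.0717]
eef_rot: [[-0.99, -0.14, 0.0], [-0.14, 0.99, 0.0], [-0.0, 0.0, -1.0]]
force: [-0.3, 0.4, 1.8]
grip_width: 0.0001
finger_force: 1.2
clock: 9.85
tool_pos: [0.517, 0.0655, 0.07]
eef_rot: [[-0.99, -0.14, 0.0], [-0.14, 0.99, 0.0], [-0.0, 0.0, -1.0]]
force: [-1.0, 0.7, 5.2]
grip_width: -0.0001
finger_force: 2.4
```

```bash
python3 -m crank '[[0,0,0.001,0,0,0,0],[0,0,0.0005,0,0,0,0],[0,0,0,0,0,0,0],[0,0,0,0,0,0,0],[0,0,0,0,0,0,0]]'
```

```text
clock: 10.35
tool_pos: [0.517, 0.0655, 0.0689]
eef_rot: [[-0.99, -0.14, 0.001], [-0.14, 0.99, 0.0], [-0.001, 0.0, -1.0]]
force: [-2.1, -0.6, 7.5]
grip_width: 0.0002
finger_force: 3.8
```

Left blue is fully in. I'll lift and move 185 mm along tool -y to the orange key.

```bash
python3 -m crank '[[0,0,-0.01,0,0,0,0],[0,0,-0.03,0,0,0,0],[0,0,-0.04,0,0,0,0],[0,-0.03,0,0,0,0,0],[0,-0.04,0,0,0,0,0],[0,-0.04,0,0,0,0,0],[0,-0.04,0,0,0,0,0],[0,-0.025,0,0,0,0,0],[0,-0.01,0,0,0,0,0],[0,0,0.02,0,0,0,0],[0,0,0.02,0,0,0,0],[0,0,0.01,0,0,0,0]]'
python3 -m crank '[[0,0,0,0,0,0,0],[0,0,0,0,0,0,0]]'
python3 - <<'E'
from workcell import bot
from h import *
a=bot.capture("side");b=bot.capture("scene")
c=np.hstack([cv2.resize(a[220:340,280:380],(400,480),interpolation=3),cv2.resize(b[160:280,210:310],(400,480),interpolation=3)])
cv2.imwrite("pics/s4.png",c[:,:,::-1]);print(bot.read_state()["tool_pos"])
E
```

```text
clock: 11.55
tool_pos: [0.5417, -0.1168, 0.0968]
eef_rot: [[-0.99, -0.14, -0.002], [-0.14, 0.99, 0.001], [0.002, 0.002, -1.0]]
force: [0.4, -0.5, -0.6]
grip_width: -0.0002
finger_force: 0.0
clock: 11.75
tool_pos: [0.5429, -0.1172, 0.0987]
eef_rot: [[-0.99, -0.141, 0.0], [-0.141, 0.99, 0.0], [-0.0, 0.0, -1.0]]
force: [-1.0, -0.4, -0.0]
grip_width: -0.0003
finger_force: 0.0
[ 0.54349678 -0.11756555  0.09933827]
```

View pics/s4.png

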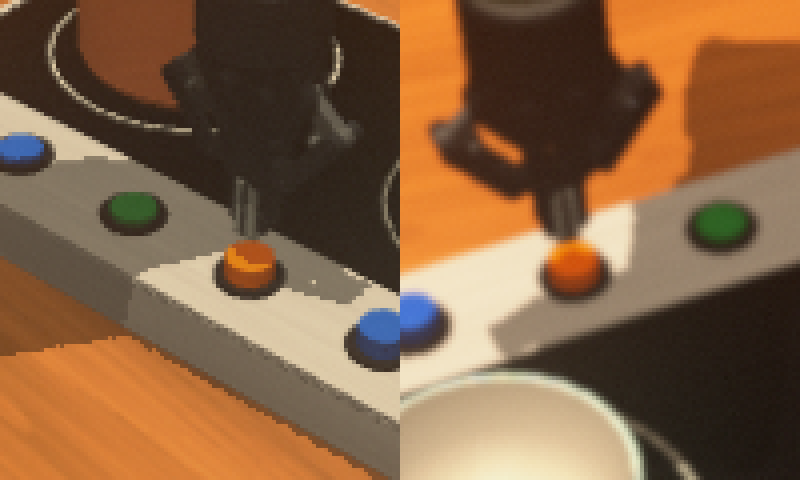

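The fingertip is centred above the orange key (left panel 249,257; right panel 574,262). Green and left blue both sit low.

```bash
python3 -m crank '[[0,0,0.008,0,0,0,0],[0,0,0.005,0,0,0,0],[0,0,0.003,0,0,0,0],[0,0,0.002,0,0,0,0],[0,0,0.002,0,0,0,0],[0,0,0.001,0,0,0,0],[0,0,0,0,0,0,0],[0,0,0,0,0,0,0]]'
python3 -m crank '[[0,0,0.001,0,0,0,0],[0,0,0.001,0,0,0,0],[0,0,0.001,0,0,0,0],[0,0,0.001,0,0,0,0],[0,0,0.001,0,0,0,0],[0,0,0,0,0,0,0],[0,0,0,0,0,0,0]]'
python3 -m crank '[[0,0,0.001,0,0,0,0],[0,0,0.001,0,0,0,0],[0,0,0,0,0,0,0],[0,0,0,0,0,0,0]]'
```

```text
clock: 12.65
tool_pos: [0.5426, -0.1176, 0.0774]
eef_rot: [[-0.99, -0.14, -0.0], [-0.14, 0.99, 0.0], [0.0, 0.0, -1.0]]
force: [-0.7, 0.5, 2.7]
grip_width: 0.0001
finger_force: 1.2
clock: 13.35
tool_pos: [0.5428, -0.1177, 0.0722]
eef_rot: [[-0.99, -0.14, 0.0], [-0.14, 0.99, 0.0], [-0.0, 0.0, -1.0]]
force: [-1.3, 0.9, 2.7]
grip_width: 0.0001
finger_force: 1.2
clock: 13.75
tool_pos: [0.5428, -0.1177, 0.0704]
eef_rot: [[-0.99, -0.14, 0.0], [-0.14, 0.99, 0.0], [-0.0, -0.0, -1.0]]
force: [-1.9, -0.1, 3.1]
grip_width: -0.0001
finger_force: 1.9
```

```bash
python3 -m crank '[[0,0,0.001,0,0,0,0],[0,0,0.001,0,0,0,0],[0,0,0,0,0,0,0],[0,0,0,0,0,0,0],[0,0,0,0,0,0,0]]'
```

```text
clock: 14.25
tool_pos: [0.5428, -0.1177, 0.0688]
eef_rot: [[-0.99, -0.14, 0.0], [-0.14, 0.99, -0.0], [-0.0, -0.0, -1.0]]
force: [-3.1, 1.2, 7.8]
grip_width: 0.0002
finger_force: 3.8
```

Orange is fully in. Lift and check.

```bash
python3 -m crank '[[0,0,-0.01,0,0,0,0],[0,0,-0.03,0,0,0,0],[0,0,-0.04,0,0,0,0],[0,0,-0.04,0,0,0,0],[0,0,-0.04,0,0,0,0],[0,0,0,0,0,0,0],[0,0,0,0,0,0,0],[0,0,0,0,0,0,0]]'
python3 - <<'E'
from workcell import bot
import cv2
a=bot.capture("side");c=cv2.resize(a[210:330,250:410],(800,600),interpolation=3)
cv2.imwrite("pics/s5.png",c[:,:,::-1])
E
```

```text
clock: 15.05
tool_pos: [0.5422, -0.1175, 0.2271]
eef_rot: [[-0.99, -0.14, -0.002], [-0.14, 0.99, 0.001], [0.002, 0.001, -1.0]]
force: [-0.1, 0.2, -0.7]
grip_width: 0.0003
finger_force: 0.0
```

View pics/s5.png

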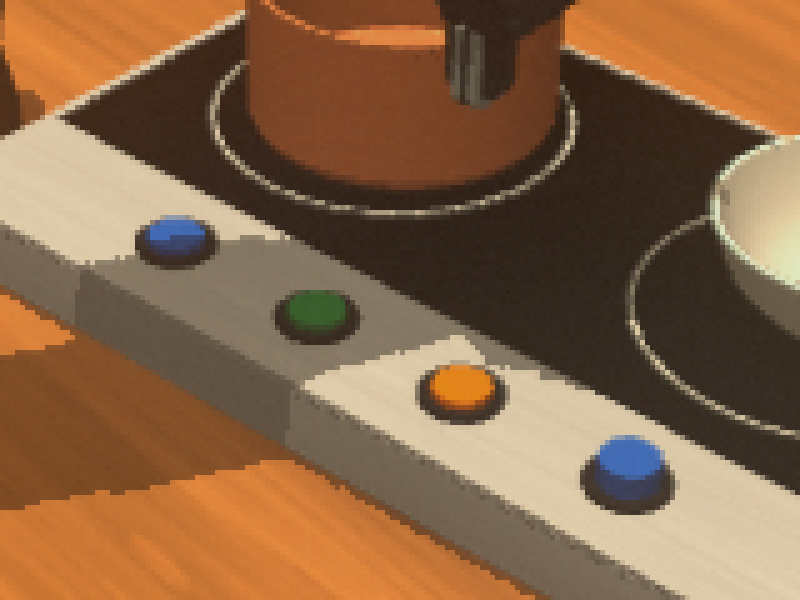

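Left blue (176,238), green (316,311) and orange (461,387) are in, and right blue (630,460) is out. The pan hasn't moved and the robot is touching nothing.

```bash
python3 -c "
from workcell import bot
print(bot.close_job())"
```

```text
the job is handed in; nothing more can be done
None
```

I pressed the green, left blue (the saucepan's side) and orange keys fully in, in that order, at about 8 N each; the right blue key stayed out, the pan had not moved, the arm touched nothing else, and I handed the job in at about 15 s.

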